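# Put four mixed-up ball valves back in their colour-coded nests

### The job

The four ball valves have been laid in the wrong foam nests: move each one into the nest whose tray has the colour of its handle, lying flat in the pocket with the handle up, and let go of it. A pocket takes only one valve, so park a valve in the spare white nest while you change them over; the white nest is empty again at the end. Lay the valves down gently, do not drop them, and leave the wrench, the tape reel and the jar where they are.

Things in the scene. Friction and masses are not known exactly. Their poses are not given: they have to be found in the camera images.
- valve_red: Brass ball valve, red bar handle on top, about 0.33 kg. Origin: centre of underside; x along pipe, z up. Body 90 mm long, hexagonal ends 34 mm across flats (flat down), 40 mm wide. Handle: rigid bar along x, 62 x 12 mm, 47 to 70 mm above the underside; below it a 10 mm stem and a 20 mm round bonnet up to 38 mm. Grasp the handle from above, closing along y. A half turn changes nothing.
- valve_blue: Brass ball valve, blue bar handle on top, about 0.33 kg. Origin: centre of underside; x along pipe, z up. Body 90 mm long, hexagonal ends 34 mm across flats (flat down), 40 mm wide. Handle: rigid bar along x, 62 x 12 mm, 47 to 70 mm above the underside; below it a 10 mm stem and a 20 mm round bonnet up to 38 mm. Grasp the handle from above, closing along y. A half turn changes nothing.
- valve_yellow: Brass ball valve, yellow bar handle on top, about 0.33 kg. Origin: centre of underside; x along pipe, z up. Body 90 mm long, hexagonal ends 34 mm across flats (flat down), 40 mm wide. Handle: rigid bar along x, 62 x 12 mm, 47 to 70 mm above the underside; below it a 10 mm stem and a 20 mm round bonnet up to 38 mm. Grasp the handle from above, closing along y. A half turn changes nothing.
- valve_green: Brass ball valve, green bar handle on top, about 0.33 kg. Origin: centre of underside; x along pipe, z up. Body 90 mm long, hexagonal ends 34 mm across flats (flat down), 40 mm wide. Handle: rigid bar along x, 62 x 12 mm, 47 to 70 mm above the underside; below it a 10 mm stem and a 20 mm round bonnet up to 38 mm. Grasp the handle from above, closing along y. A half turn changes nothing.
- nest_red: Red plastic tray with black foam insert, holds one valve; fixed on a 3 mm bench mat; red rim and pocket floor. For the red-handled valve. Origin: centre of underside; x along its length, z up. Outside 142 (x) x 90 (y) x 27 mm high; pocket centred, 110 (x) x 58 (y) mm, its floor 6 mm above the underside (20 mm deep).
- nest_blue: Blue plastic tray with black foam insert, holds one valve; fixed on a 3 mm bench mat; blue rim and pocket floor. For the blue-handled valve. Origin: centre of underside; x along its length, z up. Outside 142 (x) x 90 (y) x 27 mm high; pocket centred, 110 (x) x 58 (y) mm, its floor 6 mm above the underside (20 mm deep).
- nest_yellow: Yellow plastic tray with black foam insert, holds one valve; fixed on a 3 mm bench mat; yellow rim and pocket floor. For the yellow-handled valve. Origin: centre of underside; x along its length, z up. Outside 142 (x) x 90 (y) x 27 mm high; pocket centred, 110 (x) x 58 (y) mm, its floor 6 mm above the underside (20 mm deep).
- nest_green: Green plastic tray with black foam insert, holds one valve; fixed on a 3 mm bench mat; green rim and pocket floor. For the green-handled valve. Origin: centre of underside; x along its length, z up. Outside 142 (x) x 90 (y) x 27 mm high; pocket centred, 110 (x) x 58 (y) mm, its floor 6 mm above the underside (20 mm deep).
- nest_white: White plastic tray with black foam insert, holds one valve; fixed on a 3 mm bench mat; white rim and pocket floor. Spare nest, empty at the start. Origin: centre of underside; x along its length, z up. Outside 142 (x) x 90 (y) x 27 mm high; pocket centred, 110 (x) x 58 (y) mm, its floor 6 mm above the underside (20 mm deep).
- wrench: Steel open-ended wrench, 170 mm long along its x, 38 mm wide, 8 mm thick, lying on the mat; leave alone. Origin: centre of its underside.
- tape: Small white reel of thread tape, 60 mm diameter, 14 mm high, lying flat on the mat; leave alone. Origin: centre of its underside.
- jar: Grey jar of jointing paste with an orange lid, 60 mm diameter, 65 mm high, standing on the mat; leave alone. Origin: centre of its underside.

How it is judged (in metres and radians):
At the end, for the whole second after the job is handed in: Each valve lies at rest in the nest of its own colour: down on the pocket floor (underside 3 to 10 mm above the nest's), within 16 mm of the nest's centre, upright within 0.12 rad, its pipe axis within 0.3 rad of the nest's length (horizontal distance between valve_red and nest_red below 0.016 m and z of valve_red in the frame of nest_red between 0.003 and 0.01 m and angle between each of valve_red, valve_blue, valve_yellow, valve_green's own z axis and vertical below 0.12 rad and angle between the x axis of valve_red and the x axis of nest_red, either way round below 0.3 rad and linear speed of each of valve_red, valve_blue, valve_yellow, valve_green below 0.02 m/s and angular speed of each of valve_red, valve_blue, valve_yellow, valve_green below 0.1 rad/s and horizontal distance between valve_blue and nest_blue below 0.016 m and z of valve_blue in the frame of nest_blue between 0.003 and 0.01 m and angle between the x axis of valve_blue and the x axis of nest_blue, either way round below 0.3 rad and horizontal distance between valve_yellow and nest_yellow below 0.016 m and z of valve_yellow in the frame of nest_yellow between 0.003 and 0.01 m and angle between the x axis of valve_yellow and the x axis of nest_yellow, either way round below 0.3 rad and horizontal distance between valve_green and nest_green below 0.016 m and z of valve_green in the frame of nest_green between 0.003 and 0.01 m and angle between the x axis of valve_green and the x axis of nest_green, either way round below 0.3 rad); the robot touches nothing.
It fails at once if a nest was struck, or a valve was dropped into it (over 65 N) (contact force between any of nest_red, nest_blue, nest_yellow, nest_green, nest_white and anything else above 65 N).
It fails at once if the wrench, the tape reel or the jar was moved by more than 30 mm (distance of any of wrench, tape, jar from where it was at the start of the episode above 0.03 m).
It also fails if it takes over 128 s, if anything falls off the work surface, if the arm or the gripper's body presses on something with over 40 N, if the wrist force passes 120 N, or if a joint passes its speed limit or range.

### The arm

A 6-joint arm with a two-finger parallel gripper is mounted at the origin on the work surface. World frame = base frame: x ahead of the robot, y to its left, z up, the work surface at z = 0. Lengths are in mm, angles in rad, forces in N, time in s.
With the tool pointing down it reaches from about 275 to 825 mm from the base axis. Payload 5.2 kg.
Tool frame: the origin (TCP) lies on the centre line of the jaws, within the pads' length; the fingertips stand 14 mm ahead of it and the grasp point (between the pads) lies 5 mm behind it; z points along the fingers, y is the line along which they close (so a half turn about z gives the same grasp; the last joint's range is limited). The gripper opens to 93 mm and grips with 3 to 60 N. Pads are 15 mm wide; open, the fingers measure 128 mm over their backs; the gripper's body (75 mm by 188 mm) begins 65 mm behind the grasp point.
Start: joints at [1.116, 0.259, 1.535, -0, 1.348, -0.203], TCP at [137.008, 532.666, 209.553] pointing down, gripper open.
Joint ranges: [-3.14, 3.14], [-0.91, 2.08], [0.19, 2.58], [-1.22, 4.36], [0.22, 2.71], [-3.12, 3.12]. Speed limits (rad/s): [2.57, 2.57, 3.14, 3.14, 3.14, 3.14].

### API

Orientations are given as [roll, pitch, yaw] about the fixed x, y, z axes, in that order (R = Rz(yaw) Ry(pitch) Rx(roll)).
In Python, from station import status, cams, bot gives the robot as it stands. The module is installed in compiled form; this text tells all that it offers.
- The arm moves only by the shell command python3 -m handwheel 'ROWS' [OPENING]. ROWS is text: rows parted by semicolons, each of 6 numbers parted by spaces: the shift along the world's x, y, z as a fraction of full scale, then the turn, a rotation vector about the world's x, y, z as a fraction of full scale. A call has 1 to 20 rows; each row shifts and turns the commanded pose from where the row before left it; what a row does not reach is not made up. Full scale, the value 1, is 0.05 m for a shift and 0.08 rad for a turn. A row lasts 1/10 s, in which the tool goes at most 50 mm and 8.59 degrees, less where a joint would pass 70% of its speed; a pose out of reach is approached as far as the arm can. A call with a number of a shift or a turn outside -1 to 1 is refused whole. A call with a gripper value outside its range is refused whole. OPENING is the gripper command: -1 is shut, 1 is fully open, values between are in proportion, set as the call begins (- or left out, the last holds). The fingers move at their own pace and stop on an object; the grip force is fixed at half the most. Time passes only in rows, so rows that do not move let the fingers close. It gives the time, the measured TCP pose, the force, the opening and the grip force at its end, in the units of the state.
- status.state(): the state, without advancing time (a new reading comes with each control period).
- cams.camera(name): name is "side" or "top"; returns a dict with "pixels" (480x640x3 uint8, red, green, blue), "fov_y" (degrees; the focal length in pixels is half the picture's height over the tangent of half this angle, whatever the lens; pixels are square), "cx", "cy" (the principal point, pixels), "k1" (the pictures are not rectified: a ray, as slopes to the right and down, at radius r is drawn at 1 + k1 r^2 times it, then the intrinsics apply), "origin" and "orientation" of the camera in the world. Camera axes: x right, y up, looking along -z (the intrinsics and any distortion apply to the point x, -y, -z); pixel columns grow to the right and rows downward; lengths in mm; the calibration is good to about 2 mm. A picture is of the moment at which its call begins. There is no depth.
- bot.sign_off(): hands the job in; it is judged then, once.
The state is a dict: "time": time; "joints": joint angles; "qd": joint speeds; "tau": joint torques, N m; "position": TCP position; "eef_rot": TCP orientation; "force": force on the tool from outside, world axes, zero at the start; "moment": the same for the moment, N m; "finger_gap": opening from 0.0 (shut) to 1.0 (fully open); "finger_force": force on a finger pad.
Only numpy, scipy, OpenCV 4.12 (cv2) and the standard library are available. Lean on these libraries where they do the work, as an engineer would, in place of code of your own. Each camera call takes 0.05 s, during which the arm holds its last target. There are 200 camera calls.

## Working session

There is one attempt and no reset: what is moved stays moved. The work goes in short steps, Python scripts to look and compute and a shell command to move; the robot and the scene stay as the last step left them, time stands still between calls to the robot, and variables do not carry over. Pictures are saved under pics/ and viewed, at most 14 in all, crops included, and the job is handed in when it is done.

```bash
mkdir -p pics; python3 - <<'E'
from station import status,cams,bot
import cv2
for n in("top","side"):
    c=cams.camera(n); cv2.imwrite(f"pics/{n}0.png",c["pixels"][:,:,::-1]); print({k:v for k,v in c.items() if k!="pixels"})
print(status.state())
E
```

```text
{'fov_y': 53.948961555235556, 'cx': 320.2835191588544, 'cy': 239.7292965441194, 'k1': -0.011984976319387053, 'origin': array([ 343.18750108,   16.65373391, 1023.06391792]), 'orientation': array([ 0.20529162,  0.00277392, -1.69233696])}
{'fov_y': 50.903158029670415, 'cx': 316.29823763218445, 'cy': 239.1581082060673, 'k1': -0.13991153780904808, 'origin': array([ 369.12906996, -611.34409669,  727.67814323]), 'orientation': array([ 0.75069384, -0.00833545, -0.30659288])}
{'time': 0.1, 'joints': array([ 1.11620328e+00,  2.59279032e-01,  1.53594379e+00, -2.26092965e-05,
        1.34799473e+00, -2.02817871e-01]), 'qd': array([-0.00111985, -0.0022602 , -0.00330886,  0.00074085,  0.00020471,
        0.00059981]), 'tau': array([ 2.34957450e-03, -4.38215339e+01, -2.84638846e+01,  7.18176970e-02,
        3.63873015e-02, -4.77681306e-05]), 'position': array([136.79204403, 532.20876528, 208.80803203]), 'eef_rot': array([-3.13999662e+00, -3.05713843e-04,  2.88982225e+00]), 'force': array([0.33952456, 1.13888829, 0.13136841]), 'moment': array([-0.01071501, -0.00043073, -0.01298438]), 'finger_force': 0.0, 'finger_gap': 0.9982770968400405}
```

View pics/top0.png

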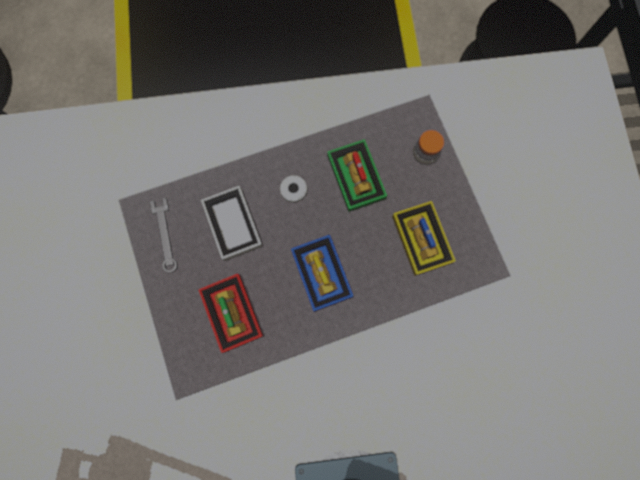

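View pics/side0.png

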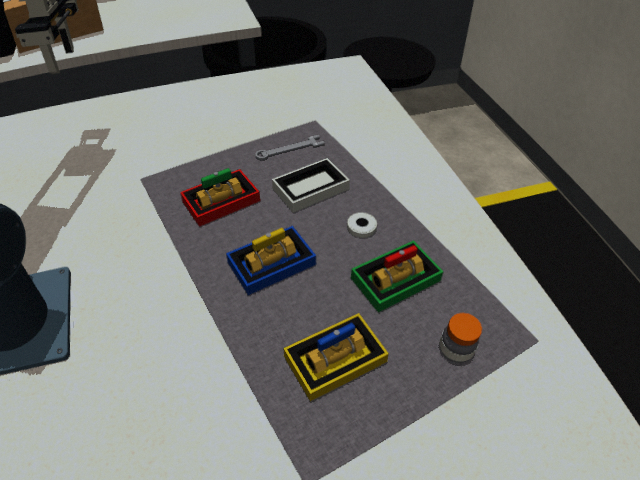

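The top view shows green in the red nest (231,312), yellow in blue (322,272), red in green (357,175), blue in yellow (424,238), and the white nest is empty at (231,222). The side view agrees. That makes two swaps. Next I fit box silhouettes in both cameras.

```bash
cat > h.py <<'E'
import numpy as np,cv2
from scipy.optimize import least_squares
from scipy.spatial.transform import Rotation as Ro
def proj(c,P):
    R=Ro.from_euler('xyz',c["orientation"]).as_matrix()
    q=(np.asarray(P,float)-c["origin"])@R
    s=np.c_[q[:,0],-q[:,1]]/-q[:,2:3]; r2=(s**2).sum(1,keepdims=True)
    f=240/np.tan(np.radians(c["fov_y"])/2)
    return s*(1+c["k1"]*r2)*f+[c["cx"],c["cy"]]
def unproj(c,uv,z):
    f=lambda p:proj(c,[[p[0],p[1],z]])[0]-uv
    return least_squares(f,[450,0]).x
def box(p,L,W,z0,z1):
    a=np.array([[sx*L/2,sy*W/2] for sx in(1,-1) for sy in(1,-1)])
    k,s=np.cos(p[2]),np.sin(p[2]); a=a@np.array([[k,s],[-s,k]])+p[:2]
    return np.array([[*q,z] for q in a for z in(z0,z1)])
HUE={'red':[(0,8),(170,180)],'blue':[(100,130)],'yellow':[(22,35)],'green':[(45,85)]}
def mask(c,col,smin=110,vmin=40):
    h=cv2.cvtColor(c["pixels"],cv2.COLOR_RGB2HSV).astype(int)
    if col=='white': return ((h[...,1]<40)&(h[...,2]>125)).astype(np.uint8)
    m=np.zeros(h.shape[:2],bool)
    for a,b in HUE[col]: m|=(h[...,0]>=a)&(h[...,0]<=b)
    return (m&(h[...,1]>smin)&(h[...,2]>vmin)).astype(np.uint8)
def hullpts(m,ctr,rad):
    roi=np.zeros_like(m); cv2.circle(roi,tuple(int(v) for v in ctr),int(rad),1,-1); m=m*roi
    n,l,s,_=cv2.connectedComponentsWithStats(m)
    k=np.isin(l,[i for i in range(1,n) if s[i,4]>=6]).astype(np.uint8)
    ys,xs=np.nonzero(k); return cv2.convexHull(np.c_[xs,ys].astype(np.float32))[:,0],k.sum()
def densify(h):
    return np.concatenate([np.linspace(a,b,8,endpoint=False) for a,b in zip(h,np.roll(h,-1,0))])
def fit(obs,p0,dims):
    # obs: list of (cam,hull)
    def res(p):
        o=[]
        for c,h in obs:
            mh=cv2.convexHull(proj(c,box(p,*dims)).astype(np.float32))
            o+=[cv2.pointPolygonTest(mh,(float(x),float(y)),True)-.5 for x,y in densify(h)]
        return np.array(o)
    return least_squares(res,p0,x_scale=[10,10,.1],diff_step=1e-3,loss='soft_l1'),res
NEST=(142,90,3,30); HAND=(62,12,56,79)
E
cat > m.py <<'E'
from h import *; from station import cams
T,S=cams.camera("top"),cams.camera("side")
nest={'red':((231,312),(220,194)),'blue':((322,272),(271,258)),'green':((357,175),(396,275)),'yellow':((424,238),(336,355)),'white':((231,222),(311,184))}
inn={'red':'green','green':'red','blue':'yellow','yellow':'blue'}
def go(lab,col,ct,cs,rt,rs,dims,z,smin):
    obs=[]
    for c,u,r in((T,ct,rt),(S,cs,rs)):
        h,n=hullpts(mask(c,col,smin),u,r); obs.append((c,h))
    p0=[*unproj(T,np.array(ct,float),z),-.15+0.26]
    b=None
    for a in(.3,0,-.3):
        f,res=fit(obs,[*p0[:2],a],dims)
        if b is None or f.cost<b.cost:b=f
    e=[np.abs(fit([o],b.x,dims)[1](b.x)).mean().round(2) for o in obs]
    print(lab,col,b.x.round(3),'px err',e); return b.x
if __name__=="__main__":
  for k,(a,b) in nest.items():
    go('nest',k,a,b,46,57,NEST,20,110)
  hs={'green':((229,312),(216,177)),'red':((357,168),(401,257)),'yellow':((320,272),(269,239)),'blue':((428,235),(336,334))}
  for k,(a,b) in hs.items(): go('handle',k,a,b,22,24,HAND,68,150 if k=='yellow' else 110)
E
python3 m.py
```

```text
nest red [4.18510e+02 2.01119e+02 2.70000e-01] px err [np.float64(0.36), np.float64(0.78)]
nest blue [ 4.79541e+02 -9.20000e-01  2.32000e-01] px err [np.float64(0.48), np.float64(0.54)]
nest green [ 6.88627e+02 -1.05752e+02  2.22000e-01] px err [np.float64(0.68), np.float64(0.42)]
nest yellow [ 5.28247e+02 -2.30056e+02  1.98000e-01] px err [np.float64(0.43), np.float64(0.34)]
nest white [6.23579e+02 1.87536e+02 2.26000e-01] px err [np.float64(1.64), np.float64(19.48)]
handle green [4.17137e+02 2.00387e+02 2.79000e-01] px err [np.float64(0.61), np.float64(0.54)]
handle red [ 6.90139e+02 -1.06473e+02  1.93000e-01] px err [np.float64(0.6), np.float64(0.57)]
handle yellow [4.78728e+02 1.01400e+00 3.02000e-01] px err [np.float64(1.73), np.float64(0.57)]
handle blue [ 5.27703e+02 -2.27168e+02  2.63000e-01] px err [np.float64(1.18), np.float64(0.45)]
```

```bash
python3 - <<'E'
import h,m
from h import *
for v in(100,115,140):
    def mk(c,col,*a):
        q=cv2.cvtColor(c["pixels"],cv2.COLOR_RGB2HSV).astype(int); return ((q[...,1]<50)&(q[...,2]>v)).astype(np.uint8)
    m.mask=mk; print(v); m.go('n','white',(231,222),(311,184),42,41,NEST,20,0)
m.mask=h.mask
for s in(170,190): m.go('h','yellow',(320,272),(269,239),20,22,HAND,68,s); m.go('h','blue',(428,235),(336,334),18,22,HAND,68,s)
E
```

```text
100
n white [6.16128e+02 1.88956e+02 2.77000e-01] px err [np.float64(0.86), np.float64(5.89)]
115
n white [6.16648e+02 1.88635e+02 2.94000e-01] px err [np.float64(0.97), np.float64(6.38)]
140
n white [620.638 191.248   0.735] px err [np.float64(5.88), np.float64(3.89)]
h yellow [4.78985e+02 1.22600e+00 2.75000e-01] px err [np.float64(0.36), np.float64(0.58)]Traceback (most recent call last):
  File "<stdin>", line 8, in <module>
  File "m.py", line 8, in go
    h,n=hullpts(mask(c,col,smin),u,r); obs.append((c,h))
        ~~~~~~~^^^^^^^^^^^^^^^^^^^^^^
  File "h.py", line 28, in hullpts
    ys,xs=np.nonzero(k); return cv2.convexHull(np.c_[xs,ys].astype(np.float32))[:,0],k.sum()
                                ~~~~~~~~~~~~~~~~~~~~~~~~~~~~~~~~~~~~~~~~~~~~~~~^^^^^
TypeError: 'NoneType' object is not subscriptable
```

```bash
python3 - <<'E'
import m
from h import *
q=cv2.cvtColor(m.T["pixels"],cv2.COLOR_RGB2HSV).astype(int)
a,_=hullpts(((q[...,1]<50)&(q[...,2]>115)).astype(np.uint8),(231,222),42)
s=np.float32([(273,183),(275,191),(291,209),(348,187),(349,178),(331,160)])
for o in([(m.T,a)],[(m.T,a),(m.S,s)]):
    f,r=fit(o,[619,188,.25],NEST); print(f.x.round(3),np.abs(r(f.x)).mean())
i=m.S["pixels"][140:230,250:370]; i=cv2.resize(i,None,fx=5,fy=5,interpolation=0)
p=cv2.convexHull(proj(m.S,box(f.x,*NEST)).astype(np.float32))
cv2.polylines(i,[((p-[250,140]+.5)*5).astype(int)],True,(255,0,255)); cv2.imwrite("pics/w.png",i[:,:,::-1])
E
```

```text
[6.16555e+02 1.85392e+02 2.51000e-01] 0.5093658213642696
[6.15154e+02 1.84922e+02 2.49000e-01] 0.7673938360429053
```

View pics/w.png

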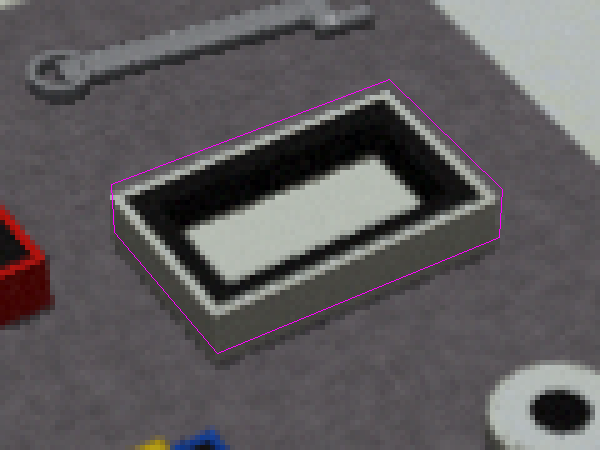

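The overlay shows the real white rim about 1.5 px lower than my hand-picked hull. I'll refit from these crop corners: (113,196), (118,240), (217,362), (498,240), (498,197), (388,92).

```bash
python3 - <<'E'
import m
from h import *
q=cv2.cvtColor(m.T["pixels"],cv2.COLOR_RGB2HSV).astype(int)
a,_=hullpts(((q[...,1]<50)&(q[...,2]>115)).astype(np.uint8),(231,222),42)
s=np.float32([(113,196),(118,240),(217,362),(498,240),(498,197),(388,92)])/5+np.float32([249.5,139.5])
for o in([(m.T,a)],[(m.S,s)],[(m.T,a),(m.S,s)]):
    f,r=fit(o,[619,188,.25],NEST); print(f.x.round(3),np.abs(r(f.x)).mean())
E
```

```text
[6.17239e+02 1.85572e+02 2.53000e-01] 0.46476705752935554
[6.13217e+02 1.79370e+02 2.48000e-01] 0.22141711000398445
[6.15982e+02 1.84918e+02 2.50000e-01] 0.7005306690761317
```

```bash
python3 -m handwheel '.374 -.443 -.07 0 0 .44;.374 -.443 -.07 0 0 .44;.374 -.443 -.07 0 0 .44;.374 -.443 -.07 0 0 .44;.374 -.443 -.07 0 0 .44;.374 -.443 -.07 0 0 .44;.374 -.443 -.07 0 0 .44;.374 -.443 -.07 0 0 .44;.374 -.443 -.07 0 0 .44;.374 -.443 -.07 0 0 .44;.374 -.443 -.07 0 0 .44;.374 -.443 -.07 0 0 .44;.374 -.443 -.07 0 0 .44;.374 -.443 -.07 0 0 .44;.374 -.443 -.07 0 0 .44;0 0 0 0 0 0;0 0 0 0 0 0' 0.1
```

```text
time: 2.2
position: [417.5, 200.1, 156.9]
eef_rot: [3.141, -0.001, -2.868]
force: [-0.9, -0.0, 0.6]
finger_gap: 0.55
finger_force: 0.0
```

```bash
python3 -m handwheel '0 0 -.4 0 0 0;0 0 -.4 0 0 0;0 0 -.4 0 0 0;0 0 -.3 0 0 0;0 0 -.2 0 0 0;0 0 -.1 0 0 0;0 0 0 0 0 0'; python3 - <<'E'
from station import cams
import cv2
i=cams.camera("side")["pixels"][120:240,130:290]; cv2.imwrite("pics/g1.png",cv2.resize(i,None,fx=4,fy=4)[:,:,::-1])
E
```

```text
time: 2.9
position: [417.0, 200.8, 66.8]
eef_rot: [3.141, -0.001, -2.865]
force: [-0.3, 1.0, 0.4]
finger_gap: 0.55
finger_force: 0.0
```

View pics/g1.png

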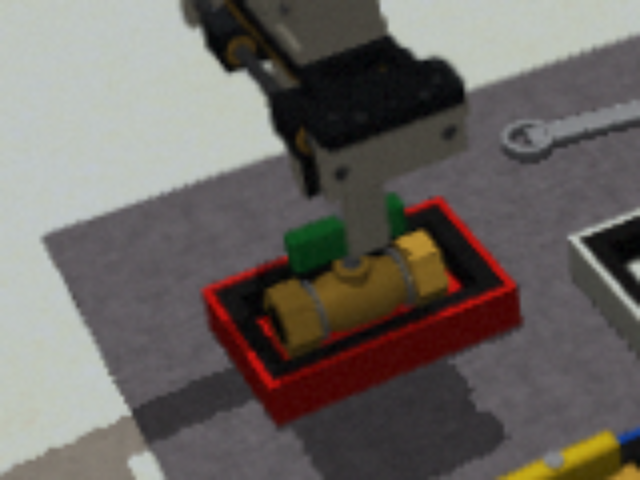

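The fingers straddle the green handle, with the finger at crop (365,215) close to the bonnet at (350,265). Close and lift.

```bash
python3 -m handwheel '0 0 0 0 0 0;0 0 0 0 0 0;0 0 0 0 0 0;0 0 0 0 0 0;0 0 0 0 0 0;0 0 0 0 0 0;0 0 .1 0 0 0;0 0 .2 0 0 0;0 0 .4 0 0 0;0 0 .4 0 0 0;0 0 .4 0 0 0;0 0 .2 0 0 0;0 0 0 0 0 0' -1
```

```text
time: 4.25
position: [418.5, 200.6, 153.7]
eef_rot: [-3.141, 0.003, -2.865]
force: [-0.3, -0.1, -3.0]
finger_gap: 0.121
finger_force: 30.0
```

```bash
python3 -m handwheel '.2 -.02 0 0 0 -.03;.39 -.03 0 0 0 -.03;.39 -.03 0 0 0 -.03;.39 -.03 0 0 0 -.03;.39 -.03 0 0 0 -.03;.39 -.03 0 0 0 -.03;.39 -.03 0 0 0 -.03;.39 -.03 0 0 0 -.03;.39 -.03 0 0 0 -.03;.39 -.03 0 0 0 -.03;.2 -.02 0 0 0 -.03;0 0 -.3 0 0 0;0 0 -.3 0 0 0;0 0 -.3 0 0 0;0 0 -.2 0 0 0;0 0 0 0 0 0'; python3 - <<'E'
from station import cams
import cv2,numpy as np
i=cv2.resize(cams.camera("side")["pixels"][110:230,240:390],None,fx=4,fy=4)
j=cv2.resize(cams.camera("top")["pixels"][170:270,190:290],(480,480)) 
cv2.imwrite("pics/g2.png",i[:,:,::-1]);cv2.imwrite("pics/g2t.png",j[:,:,::-1])
E
```

```text
time: 5.85
position: [611.4, 184.7, 94.5]
eef_rot: [3.141, -0.005, -2.892]
force: [0.3, 0.8, -2.6]
finger_gap: 0.118
finger_force: 30.0
```

View pics/g2.png

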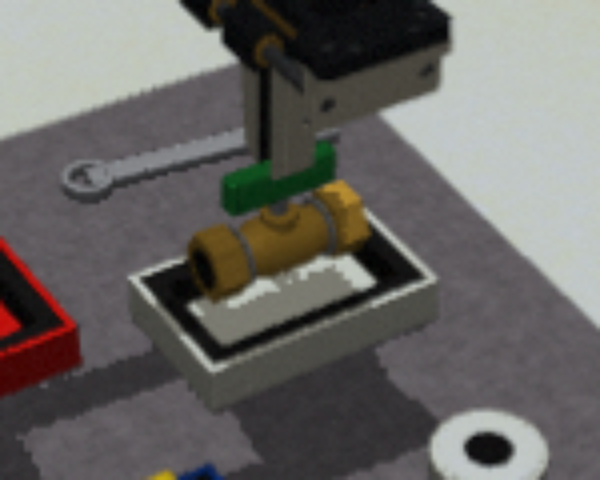

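The valve hangs centred over the white pocket: pipe centre at crop (280,240), which maps to about (281,279) once lowered, against a rim centre of (284,277). Now lower gently.

```bash
python3 -m handwheel '.05 0 -.14 0 0 0;.03 0 -.14 0 0 0;0 0 -.1 0 0 0;0 0 -.06 0 0 0;0 0 -.04 0 0 0;0 0 -.02 0 0 0;0 0 -.02 0 0 0;0 0 -.02 0 0 0;0 0 0 0 0 0;0 0 0 0 0 0'
```

```text
time: 6.95
position: [617.1, 185.0, 70.2]
eef_rot: [-3.142, 0.0, -2.892]
force: [-0.1, 0.8, -2.5]
finger_gap: 0.117
finger_force: 30.0
```

```bash
python3 -m handwheel '0 0 -.02 0 0 0;0 0 -.02 0 0 0;0 0 0 0 0 0;0 0 0 0 0 0'; python3 -m handwheel '0 0 -.02 0 0 0;0 0 0 0 0 0;0 0 0 0 0 0'
```

```text
time: 7.35
position: [616.9, 184.9, 68.0]
eef_rot: [3.142, -0.0, -2.892]
force: [0.3, -1.1, -3.0]
finger_gap: 0.119
finger_force: 30.0
time: 7.65
position: [617.2, 185.0, 67.2]
eef_rot: [-3.142, 0.0, -2.892]
force: [0.3, 0.3, -1.2]
finger_gap: 0.118
finger_force: 30.0
```

```bash
python3 -m handwheel '0 0 0 0 0 0;0 0 0 0 0 0;0 0 0 0 0 0;0 0 0 0 0 0;0 0 .1 0 0 0;0 0 .3 0 0 0;0 0 .45 0 0 0;0 0 .45 0 0 0;0 0 .45 0 0 0;0 0 0 0 0 0' 0.1
python3 -m handwheel '.097 -.389 0 0 0 -.047;.097 -.389 0 0 0 -.047;.097 -.389 0 0 0 -.047;.097 -.389 0 0 0 -.047;.097 -.389 0 0 0 -.047;.097 -.389 0 0 0 -.047;.097 -.389 0 0 0 -.047;.097 -.389 0 0 0 -.047;.097 -.389 0 0 0 -.047;.097 -.389 0 0 0 -.047;.097 -.389 0 0 0 -.047;.097 -.389 0 0 0 -.047;.097 -.389 0 0 0 -.047;.097 -.389 0 0 0 -.047;.097 -.389 0 0 0 -.047;0 0 0 0 0 0;0 0 0 0 0 0'
python3 - <<'E'
import m
m.go('nest','white',(231,222),(311,184),46,57,m.NEST,20,0)
m.go('handle','green',(231,222),(311,170),30,30,m.HAND,68,110)
E
```

```text
time: 8.65
position: [619.3, 185.2, 158.8]
eef_rot: [-3.141, 0.007, -2.892]
force: [0.5, 0.7, 0.2]
finger_gap: 0.55
finger_force: 0.0
time: 10.35
position: [689.7, -107.3, 154.3]
eef_rot: [3.141, -0.0, -2.949]
force: [-0.5, 0.8, 0.9]
finger_gap: 0.548
finger_force: 0.0
nest white [6.22835e+02 1.87848e+02 2.35000e-01] px err [np.float64(1.32), np.float64(19.88)]
handle green [6.16272e+02 1.84591e+02 2.63000e-01] px err [np.float64(0.96), np.float64(0.6)]
```

```bash
python3 -m handwheel '0 0 -.4 0 0 0;0 0 -.4 0 0 0;0 0 -.4 0 0 0;0 0 -.3 0 0 0;0 0 -.16 0 0 0;0 0 -.08 0 0 0;0 0 0 0 0 0;0 0 0 0 0 0'
python3 -m handwheel '0 0 0 0 0 0;0 0 0 0 0 0;0 0 0 0 0 0;0 0 0 0 0 0;0 0 0 0 0 0;0 0 0 0 0 0' -1
```

```text
time: 11.25
position: [690.4, -106.9, 68.4]
eef_rot: [-3.141, 0.001, -2.948]
force: [-0.9, 0.4, 0.7]
finger_gap: 0.543
finger_force: 0.0
time: 11.85
position: [689.7, -106.8, 67.6]
eef_rot: [3.141, -0.0, -2.948]
force: [-1.2, 0.4, 0.3]
finger_gap: 0.12
finger_force: 30.0
```

```bash
python3 -m handwheel '0 0 .1 0 0 0;0 0 .3 0 0 0;0 0 .5 0 0 0;0 0 .5 0 0 0;0 0 .4 0 0 0;0 0 0 0 0 0'
python3 -m handwheel '-.301 .342 0 0 0 .053;-.301 .342 0 0 0 .053;-.301 .342 0 0 0 .053;-.301 .342 0 0 0 .053;-.301 .342 0 0 0 .053;-.301 .342 0 0 0 .053;-.301 .342 0 0 0 .053;-.301 .342 0 0 0 .053;-.301 .342 0 0 0 .053;-.301 .342 0 0 0 .053;-.301 .342 0 0 0 .053;-.301 .342 0 0 0 .053;-.301 .342 0 0 0 .053;-.301 .342 0 0 0 .053;-.301 .342 0 0 0 .053;-.301 .342 0 0 0 .053;-.301 .342 0 0 0 .053;-.301 .342 0 0 0 .053;0 0 0 0 0 0;0 0 0 0 0 0'
```

```text
time: 12.45
position: [691.9, -107.5, 162.3]
eef_rot: [-3.138, 0.007, -2.948]
force: [1.0, -0.4, -4.6]
finger_gap: 0.119
finger_force: 30.0
time: 14.45
position: [418.4, 201.0, 157.2]
eef_rot: [-3.141, -0.0, -2.87]
force: [-0.0, 0.2, -3.7]
finger_gap: 0.119
finger_force: 30.0
```

```bash
python3 -m handwheel '0 0 -.3 0 0 0;0 0 -.4 0 0 0;0 0 -.4 0 0 0;0 0 -.3 0 0 0;0 0 -.16 0 0 0;0 0 -.08 0 0 0;0 0 -.04 0 0 0;0 0 -.02 0 0 0;0 0 -.02 0 0 0;0 0 0 0 0 0;0 0 0 0 0 0'
```

```text
time: 15.55
position: [419.1, 201.0, 71.9]
eef_rot: [-3.142, 0.001, -2.872]
force: [-0.3, -0.0, -4.5]
finger_gap: 0.119
finger_force: 30.0
```

```bash
python3 -m handwheel '0 0 -.02 0 0 0;0 0 -.02 0 0 0;0 0 -.02 0 0 0;0 0 0 0 0 0;0 0 0 0 0 0'; python3 -m handwheel '0 0 -.02 0 0 0;0 0 0 0 0 0;0 0 0 0 0 0'
```

```text
time: 16.05
position: [418.8, 201.0, 68.5]
eef_rot: [3.142, -0.0, -2.872]
force: [-0.6, -1.0, -4.0]
finger_gap: 0.117
finger_force: 30.0
time: 16.35
position: [419.0, 201.0, 67.6]
eef_rot: [3.142, 0.0, -2.872]
force: [-0.4, 0.3, -2.4]
finger_gap: 0.118
finger_force: 30.0
```

```bash
python3 -m handwheel '0 0 -.01 0 0 0;0 0 0 0 0 0'; python3 -m handwheel '0 0 0 0 0 0;0 0 0 0 0 0;0 0 0 0 0 0;0 0 0 0 0 0;0 0 .1 0 0 0;0 0 .3 0 0 0;0 0 .45 0 0 0;0 0 .45 0 0 0;0 0 .45 0 0 0;0 0 0 0 0 0' 0.1
python3 -m handwheel '.395 -.033 0 0 0 0;.395 -.033 0 0 0 0;.395 -.033 0 0 0 0;.395 -.033 0 0 0 0;.395 -.033 0 0 0 0;.395 -.033 0 0 0 0;.395 -.033 0 0 0 0;.395 -.033 0 0 0 0;.395 -.033 0 0 0 0;.395 -.033 0 0 0 0;0 0 0 0 0 0;0 0 0 0 0 0'
python3 - <<'E'
import m
m.go('handle','red',(231,312),(216,177),24,24,m.HAND,68,110)
E
```

```text
time: 16.55
position: [419.1, 201.1, 67.5]
eef_rot: [3.142, 0.001, -2.872]
force: [-0.8, 0.6, 1.5]
finger_gap: 0.119
finger_force: 30.0
time: 17.55
position: [421.0, 201.5, 157.7]
eef_rot: [-3.141, 0.006, -2.872]
force: [0.7, 0.8, -0.2]
finger_gap: 0.548
finger_force: 0.0
time: 18.75
position: [615.5, 184.4, 153.2]
eef_rot: [3.141, -0.002, -2.872]
force: [0.1, -0.7, -0.7]
finger_gap: 0.548
finger_force: 0.0
handle red [4.14823e+02 1.87615e+02 3.80000e-02] px err [np.float64(9.19), np.float64(3.8)]
```

```bash
python3 -m handwheel '0 0 -.4 0 0 0;0 0 -.4 0 0 0;0 0 -.4 0 0 0;0 0 -.3 0 0 0;0 0 -.16 0 0 0;0 0 -.06 0 0 0;0 0 0 0 0 0;0 0 0 0 0 0'
python3 -m handwheel '0 0 0 0 0 0;0 0 0 0 0 0;0 0 0 0 0 0;0 0 0 0 0 0;0 0 0 0 0 0;0 0 0 0 0 0' -1
python3 -m handwheel '0 0 .1 0 0 0;0 0 .3 0 0 0;0 0 .5 0 0 0;0 0 .5 0 0 0;0 0 .4 0 0 0;0 0 0 0 0 0'
```

```text
time: 19.65
position: [616.8, 184.6, 69.5]
eef_rot: [-3.141, 0.002, -2.872]
force: [0.1, 0.1, 0.4]
finger_gap: 0.551
finger_force: 0.0
time: 20.25
position: [616.3, 184.5, 68.6]
eef_rot: [3.141, -0.0, -2.872]
force: [0.1, -0.2, 0.7]
finger_gap: 0.115
finger_force: 30.0
time: 20.85
position: [618.2, 184.7, 161.9]
eef_rot: [-3.141, 0.006, -2.872]
force: [0.9, -0.5, -2.1]
finger_gap: 0.11
finger_force: 30.0
```

```bash
python3 -m handwheel '.096 -.387 0 0 0 -.04;.096 -.387 0 0 0 -.04;.096 -.387 0 0 0 -.04;.096 -.387 0 0 0 -.04;.096 -.387 0 0 0 -.04;.096 -.387 0 0 0 -.04;.096 -.387 0 0 0 -.04;.096 -.387 0 0 0 -.04;.096 -.387 0 0 0 -.04;.096 -.387 0 0 0 -.04;.096 -.387 0 0 0 -.04;.096 -.387 0 0 0 -.04;.096 -.387 0 0 0 -.04;.096 -.387 0 0 0 -.04;.096 -.387 0 0 0 -.04;0 0 0 0 0 0'
python3 -m handwheel '0 0 -.3 0 0 0;0 0 -.4 0 0 0;0 0 -.4 0 0 0;0 0 -.3 0 0 0;0 0 -.16 0 0 0;0 0 -.08 0 0 0;0 0 -.04 0 0 0;0 0 -.02 0 0 0;0 0 0 0 0 0;0 0 0 0 0 0;0 0 0 0 0 0'
```

```text
time: 22.45
position: [689.0, -109.6, 158.3]
eef_rot: [-3.14, 0.0, -2.923]
force: [-0.6, -0.1, -2.6]
finger_gap: 0.108
finger_force: 30.0
time: 23.55
position: [688.6, -105.9, 74.1]
eef_rot: [-3.141, 0.001, -2.92]
force: [-0.3, 0.1, -2.6]
finger_gap: 0.111
finger_force: 30.0
```

```bash
python3 -m handwheel '0 0 -.03 0 0 0;0 0 -.03 0 0 0;0 0 -.02 0 0 0;0 0 -.02 0 0 0;0 0 0 0 0 0;0 0 0 0 0 0'; python3 -m handwheel '0 0 -.01 0 0 0;0 0 0 0 0 0;0 0 0 0 0 0'
```

```text
time: 24.15
position: [688.3, -105.8, 68.7]
eef_rot: [-3.142, -0.0, -2.92]
force: [-1.1, 0.2, -1.1]
finger_gap: 0.112
finger_force: 30.0
time: 24.45
position: [688.3, -105.9, 68.5]
eef_rot: [-3.141, -0.0, -2.92]
force: [-2.6, 0.4, 3.6]
finger_gap: 0.116
finger_force: 30.0
```

```bash
python3 -m handwheel '0 0 0 0 0 0;0 0 0 0 0 0;0 0 0 0 0 0;0 0 0 0 0 0;0 0 .1 0 0 0;0 0 .3 0 0 0;0 0 .45 0 0 0;0 0 .45 0 0 0;0 0 .45 0 0 0;0 0 0 0 0 0' 0.1
python3 -m handwheel '-.322 -.243 0 0 0 .04;-.322 -.243 0 0 0 .04;-.322 -.243 0 0 0 .04;-.322 -.243 0 0 0 .04;-.322 -.243 0 0 0 .04;-.322 -.243 0 0 0 .04;-.322 -.243 0 0 0 .04;-.322 -.243 0 0 0 .04;-.322 -.243 0 0 0 .04;-.322 -.243 0 0 0 .04;0 0 0 0 0 0;0 0 0 0 0 0'
python3 - <<'E'
from station import cams
import cv2
cv2.imwrite("pics/mid.png",cams.camera("side")["pixels"][:,:,::-1])
E
```

```text
time: 25.45
position: [690.9, -106.5, 161.1]
eef_rot: [-3.137, 0.008, -2.92]
force: [0.3, 0.3, 0.6]
finger_gap: 0.548
finger_force: 0.0
time: 26.65
position: [527.3, -227.2, 155.4]
eef_rot: [3.141, 0.0, -2.889]
force: [0.3, -0.1, -0.8]
finger_gap: 0.549
finger_force: 0.0
```

View pics/mid.png

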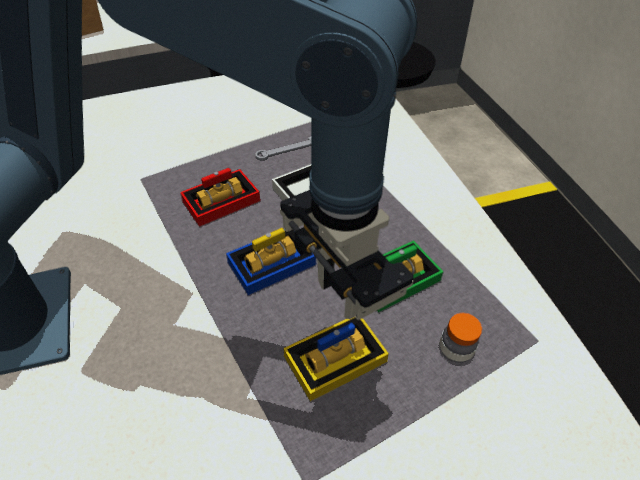

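Red lies flat in the red nest (220,190), green in the green nest is partly hidden, and the gripper is above the blue valve (336,335). Continue with blue to white.

```bash
python3 -m handwheel '0 0 -.4 0 0 0;0 0 -.4 0 0 0;0 0 -.4 0 0 0;0 0 -.3 0 0 0;0 0 -.16 0 0 0;0 0 -.08 0 0 0;0 0 0 0 0 0;0 0 0 0 0 0'
python3 -m handwheel '0 0 0 0 0 0;0 0 0 0 0 0;0 0 0 0 0 0;0 0 0 0 0 0;0 0 0 0 0 0;0 0 0 0 0 0' -1
python3 -m handwheel '0 0 .1 0 0 0;0 0 .3 0 0 0;0 0 .5 0 0 0;0 0 .5 0 0 0;0 0 .4 0 0 0;0 0 0 0 0 0'
```

```text
time: 27.5
position: [528.0, -227.4, 69.2]
eef_rot: [-3.141, 0.001, -2.888]
force: [0.0, 0.1, -0.4]
finger_gap: 0.549
finger_force: 0.0
time: 28.1
position: [527.3, -227.2, 68.6]
eef_rot: [3.141, -0.0, -2.888]
force: [0.2, 0.1, 1.1]
finger_gap: 0.115
finger_force: 30.0
time: 28.7
position: [528.8, -228.3, 161.4]
eef_rot: [-3.138, 0.003, -2.888]
force: [0.2, -0.0, -3.7]
finger_gap: 0.111
finger_force: 30.0
```

```bash
python3 -m handwheel '.099 .458 0 0 0 0;.099 .458 0 0 0 0;.099 .458 0 0 0 0;.099 .458 0 0 0 0;.099 .458 0 0 0 0;.099 .458 0 0 0 0;.099 .458 0 0 0 0;.099 .458 0 0 0 0;.099 .458 0 0 0 0;.099 .458 0 0 0 0;.099 .458 0 0 0 0;.099 .458 0 0 0 0;.099 .458 0 0 0 0;.099 .458 0 0 0 0;.099 .458 0 0 0 0;.099 .458 0 0 0 0;.099 .458 0 0 0 0;.099 .458 0 0 0 0;0 0 0 0 0 0'
python3 -m handwheel '0 0 -.3 0 0 0;0 0 -.4 0 0 0;0 0 -.4 0 0 0;0 0 -.3 0 0 0;0 0 -.16 0 0 0;0 0 -.08 0 0 0;0 0 -.04 0 0 0;0 0 -.02 0 0 0;0 0 0 0 0 0;0 0 0 0 0 0;0 0 0 0 0 0'
```

```text
time: 30.6
position: [615.7, 187.8, 156.3]
eef_rot: [3.14, -0.002, -2.885]
force: [0.8, -0.4, -3.8]
finger_gap: 0.11
finger_force: 29.9
time: 31.7
position: [616.7, 185.0, 74.1]
eef_rot: [-3.141, 0.001, -2.888]
force: [0.3, 0.4, -3.3]
finger_gap: 0.105
finger_force: 30.0
```

```bash
python3 -m handwheel '0 0 -.03 0 0 0;0 0 -.03 0 0 0;0 0 -.02 0 0 0;0 0 -.02 0 0 0;0 0 0 0 0 0;0 0 0 0 0 0'; python3 -m handwheel '0 0 -.01 0 0 0;0 0 0 0 0 0;0 0 0 0 0 0'
```

```text
time: 32.3
position: [616.3, 184.9, 68.7]
eef_rot: [3.142, -0.0, -2.888]
force: [-1.7, -0.2, -1.3]
finger_gap: 0.112
finger_force: 30.0
time: 32.6
position: [616.3, 185.0, 68.5]
eef_rot: [3.142, -0.0, -2.888]
force: [-4.5, 0.3, 4.5]
finger_gap: 0.111
finger_force: 30.0
```

```bash
python3 -m handwheel '0 0 0 0 0 0;0 0 0 0 0 0;0 0 0 0 0 0;0 0 0 0 0 0;0 0 .1 0 0 0;0 0 .3 0 0 0;0 0 .45 0 0 0;0 0 .45 0 0 0;0 0 .45 0 0 0;0 0 0 0 0 0' 0.1
python3 -m handwheel '-.275 -.368 0 0 0 .03;-.275 -.368 0 0 0 .03;-.275 -.368 0 0 0 .03;-.275 -.368 0 0 0 .03;-.275 -.368 0 0 0 .03;-.275 -.368 0 0 0 .03;-.275 -.368 0 0 0 .03;-.275 -.368 0 0 0 .03;-.275 -.368 0 0 0 .03;-.275 -.368 0 0 0 .03;0 0 0 0 0 0;0 0 0 0 0 0'
python3 -m handwheel '0 0 -.4 0 0 0;0 0 -.4 0 0 0;0 0 -.4 0 0 0;0 0 -.3 0 0 0;0 0 -.16 0 0 0;0 0 -.08 0 0 0;0 0 0 0 0 0;0 0 0 0 0 0'
```

```text
time: 33.6
position: [618.9, 185.2, 159.7]
eef_rot: [-3.141, 0.007, -2.888]
force: [0.8, -0.1, 0.8]
finger_gap: 0.55
finger_force: 0.0
time: 34.8
position: [479.0, 0.9, 155.3]
eef_rot: [3.141, 0.0, -2.865]
force: [-0.5, 0.9, -0.4]
finger_gap: 0.551
finger_force: 0.0
time: 35.6
position: [479.6, 1.0, 69.1]
eef_rot: [-3.141, 0.001, -2.864]
force: [0.2, 0.0, -0.7]
finger_gap: 0.55
finger_force: 0.0
```

```bash
python3 - <<'E'
import m
m.go('handle','blue',(231,222),(311,170),30,30,m.HAND,68,110)
E
python3 -m handwheel '0 0 0 0 0 0;0 0 0 0 0 0;0 0 0 0 0 0;0 0 0 0 0 0;0 0 0 0 0 0;0 0 0 0 0 0' -1
python3 -m handwheel '0 0 .1 0 0 0;0 0 .3 0 0 0;0 0 .5 0 0 0;0 0 .5 0 0 0;0 0 .4 0 0 0;0 0 0 0 0 0'
```

```text
handle blue [6.16239e+02 1.85073e+02 3.08000e-01] px err [np.float64(0.86), np.float64(0.55)]
time: 36.3
position: [478.9, 1.0, 68.6]
eef_rot: [3.141, -0.0, -2.864]
force: [-0.2, 0.1, 0.5]
finger_gap: 0.109
finger_force: 30.0
time: 36.9
position: [480.7, 0.6, 161.1]
eef_rot: [-3.139, 0.005, -2.864]
force: [0.4, -0.5, -3.5]
finger_gap: 0.107
finger_force: 30.0
```

```bash
python3 -m handwheel '.082 -.385 0 0 0 -.083;.082 -.385 0 0 0 -.083;.082 -.385 0 0 0 -.083;.082 -.385 0 0 0 -.083;.082 -.385 0 0 0 -.083;.082 -.385 0 0 0 -.083;.082 -.385 0 0 0 -.083;.082 -.385 0 0 0 -.083;.082 -.385 0 0 0 -.083;.082 -.385 0 0 0 -.083;.082 -.385 0 0 0 -.083;.082 -.385 0 0 0 -.083;0 0 0 0 0 0'
python3 -m handwheel '0 0 -.3 0 0 0;0 0 -.4 0 0 0;0 0 -.4 0 0 0;0 0 -.3 0 0 0;0 0 -.16 0 0 0;0 0 -.08 0 0 0;0 0 -.04 0 0 0;0 0 -.02 0 0 0;0 0 0 0 0 0;0 0 0 0 0 0;0 0 0 0 0 0'
python3 -m handwheel '0 0 -.03 0 0 0;0 0 -.03 0 0 0;0 0 -.02 0 0 0;0 0 -.02 0 0 0;0 0 0 0 0 0;0 0 0 0 0 0'
```

```text
time: 38.2
position: [528.9, -233.4, 158.4]
eef_rot: [-3.14, 0.0, -2.946]
force: [0.2, 0.0, -4.0]
finger_gap: 0.113
finger_force: 30.0
time: 39.3
position: [528.4, -230.2, 74.0]
eef_rot: [-3.141, 0.001, -2.944]
force: [0.3, 0.3, -2.5]
finger_gap: 0.114
finger_force: 30.0
time: 39.9
position: [528.1, -230.1, 68.7]
eef_rot: [-3.142, -0.0, -2.944]
force: [-0.6, -0.8, -1.1]
finger_gap: 0.112
finger_force: 30.0
```

```bash
python3 -m handwheel '0 0 -.01 0 0 0;0 0 0 0 0 0'; python3 -m handwheel '0 0 0 0 0 0;0 0 0 0 0 0;0 0 0 0 0 0;0 0 0 0 0 0;0 0 .1 0 0 0;0 0 .3 0 0 0;0 0 .45 0 0 0;0 0 .45 0 0 0;0 0 .45 0 0 0;0 0 0 0 0 0' 0.1
python3 -m handwheel '.098 .461 0 0 0 .056;.098 .461 0 0 0 .056;.098 .461 0 0 0 .056;.098 .461 0 0 0 .056;.098 .461 0 0 0 .056;.098 .461 0 0 0 .056;.098 .461 0 0 0 .056;.098 .461 0 0 0 .056;.098 .461 0 0 0 .056;.098 .461 0 0 0 .056;.098 .461 0 0 0 .056;.098 .461 0 0 0 .056;.098 .461 0 0 0 .056;.098 .461 0 0 0 .056;.098 .461 0 0 0 .056;.098 .461 0 0 0 .056;.098 .461 0 0 0 .056;.098 .461 0 0 0 .056;0 0 0 0 0 0;0 0 0 0 0 0'
python3 -m handwheel '0 0 -.4 0 0 0;0 0 -.4 0 0 0;0 0 -.4 0 0 0;0 0 -.3 0 0 0;0 0 -.16 0 0 0;0 0 -.08 0 0 0;0 0 0 0 0 0;0 0 0 0 0 0'
```

```text
time: 40.1
position: [528.1, -230.3, 68.5]
eef_rot: [-3.141, 0.0, -2.944]
force: [-2.5, 0.3, 3.1]
finger_gap: 0.115
finger_force: 30.0
time: 41.1
position: [530.1, -231.3, 159.3]
eef_rot: [-3.137, 0.005, -2.943]
force: [-0.1, -0.5, -0.2]
finger_gap: 0.552
finger_force: 0.0
time: 43.1
position: [615.8, 184.9, 154.5]
eef_rot: [-3.141, -0.002, -2.862]
force: [1.2, -0.4, 0.4]
finger_gap: 0.55
finger_force: 0.0
time: 43.9
position: [616.9, 184.6, 69.3]
eef_rot: [-3.141, 0.001, -2.863]
force: [-0.3, -0.2, -0.6]
finger_gap: 0.548
finger_force: 0.0
```

```bash
python3 -m handwheel '0 0 0 0 0 0;0 0 0 0 0 0;0 0 0 0 0 0;0 0 0 0 0 0;0 0 0 0 0 0;0 0 0 0 0 0;0 0 .1 0 0 0;0 0 .3 0 0 0;0 0 .5 0 0 0;0 0 .5 0 0 0;0 0 .4 0 0 0;0 0 0 0 0 0' -1
python3 -m handwheel '-.273 -.371 0 0 0 -.058;-.273 -.371 0 0 0 -.058;-.273 -.371 0 0 0 -.058;-.273 -.371 0 0 0 -.058;-.273 -.371 0 0 0 -.058;-.273 -.371 0 0 0 -.058;-.273 -.371 0 0 0 -.058;-.273 -.371 0 0 0 -.058;-.273 -.371 0 0 0 -.058;-.273 -.371 0 0 0 -.058;0 0 0 0 0 0;0 0 0 0 0 0'
python3 -m handwheel '0 0 -.3 0 0 0;0 0 -.4 0 0 0;0 0 -.4 0 0 0;0 0 -.3 0 0 0;0 0 -.16 0 0 0;0 0 -.08 0 0 0;0 0 -.04 0 0 0;0 0 -.02 0 0 0;0 0 0 0 0 0;0 0 0 0 0 0;0 0 0 0 0 0'
```

```text
time: 45.1
position: [618.0, 185.0, 161.7]
eef_rot: [-3.141, 0.005, -2.863]
force: [0.6, 0.8, -3.6]
finger_gap: 0.112
finger_force: 29.9
time: 46.3
position: [479.2, -0.7, 157.6]
eef_rot: [3.141, -0.001, -2.911]
force: [1.2, 0.0, -4.3]
finger_gap: 0.108
finger_force: 29.9
time: 47.4
position: [480.2, -0.8, 74.0]
eef_rot: [-3.141, 0.001, -2.909]
force: [-0.3, -0.3, -3.1]
finger_gap: 0.108
finger_force: 29.9
```

```bash
python3 -m handwheel '0 0 -.03 0 0 0;0 0 -.03 0 0 0;0 0 -.02 0 0 0;0 0 -.02 0 0 0;0 0 0 0 0 0;0 0 0 0 0 0'; python3 -m handwheel '0 0 -.01 0 0 0;0 0 0 0 0 0'
```

```text
time: 48.0
position: [479.7, -0.7, 68.6]
eef_rot: [3.142, -0.0, -2.909]
force: [-1.7, -0.3, -1.3]
finger_gap: 0.109
finger_force: 29.9
time: 48.2
position: [479.7, -0.7, 68.5]
eef_rot: [-3.141, -0.0, -2.909]
force: [-3.4, -0.4, 4.1]
finger_gap: 0.111
finger_force: 30.0
```

Release, retreat towards the start position (clear of the view) and look.

```bash
python3 -m handwheel '0 0 0 0 0 0;0 0 0 0 0 0;0 0 0 0 0 0;0 0 0 0 0 0;0 0 .1 0 0 0;0 0 .3 0 0 0;0 0 .45 0 0 0;0 0 .45 0 0 0;0 0 .45 0 0 0;0 0 .4 0 0 0;0 0 .4 0 0 0;0 0 0 0 0 0' 0.1
python3 -m handwheel '-.1 .45 0 0 0 0;-.1 .45 0 0 0 0;-.1 .45 0 0 0 0;-.1 .45 0 0 0 0;-.1 .45 0 0 0 0;-.1 .45 0 0 0 0;-.1 .45 0 0 0 0;-.1 .45 0 0 0 0;-.1 .45 0 0 0 0;-.1 .45 0 0 0 0;-.3 .4 0 0 0 0;-.3 .4 0 0 0 0;-.3 .4 0 0 0 0;-.3 .4 0 0 0 0;-.3 .4 0 0 0 0;-.3 .4 0 0 0 0;-.3 .4 0 0 0 0;-.3 .4 0 0 0 0;0 0 0 0 0 0;0 0 0 0 0 0'
python3 - <<'E'
from station import cams
import cv2
for n in("top","side"): cv2.imwrite(f"pics/end_{n}.png",cams.camera(n)["pixels"][:,:,::-1])
E
```

```text
time: 49.4
position: [481.7, -1.1, 198.5]
eef_rot: [-3.139, 0.005, -2.909]
force: [-0.2, -0.5, 0.3]
finger_gap: 0.552
finger_force: 0.0
time: 51.4
position: [309.4, 384.1, 194.8]
eef_rot: [-3.141, -0.001, -2.908]
force: [0.6, -0.9, 0.6]
finger_gap: 0.549
finger_force: 0.0
```

View pics/end_top.png

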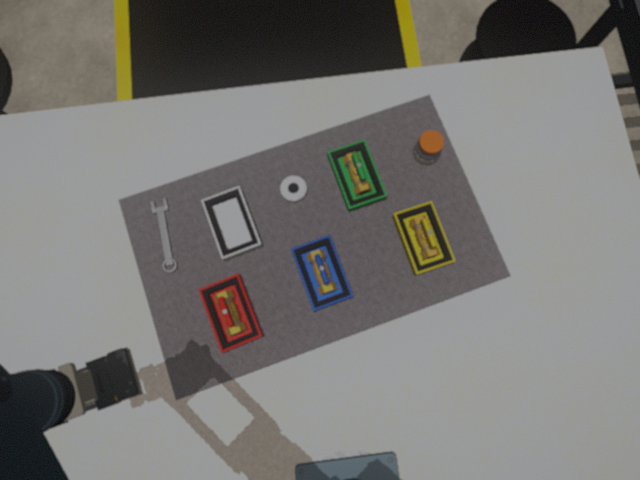

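View pics/end_side.png

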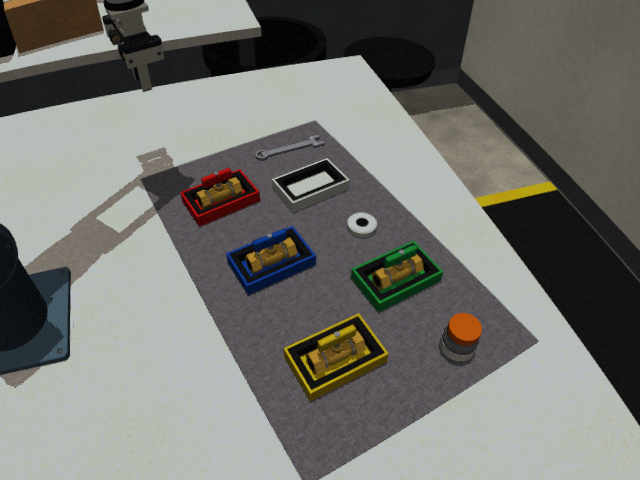

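Both views show all four valves flat and centred in their own nests. In the top view red is at (231,312), blue at (322,272), green at (357,175) and yellow at (424,238). The white nest is empty, and the wrench, tape and jar have not moved.

```bash
python3 -c "
from station import bot
print(bot.sign_off())"
```

```text
the job is handed in; nothing more can be done
None
```

I moved all four valves into the nests of their own colours and handed the job in at about 51 s; the last pictures show them lying flat, with the white nest empty and the wrench, tape and jar unmoved, though the hand-in call returned no verdict.

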